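# Open the bead cabinet by its paddle latch

### The job

Open the small grey steel cabinet so that the jars and tubes in it can be reached: lift the paddle handle on its door just until you feel it come up softly against its inner stop, then with the paddle held up swing the door open gently, to 60 degrees or more. Do not force the latch in either direction, leave the door standing open with the paddle let go and back down, and leave the other things on the table and on the cabinet where they are.

Things in the scene. Friction and masses are not known exactly. Their poses are not given: they have to be found in the camera images.
- cabinet: grey sheet-steel cabinet fixed to the table, 95 deep (x) x 160 wide (y) x 195 mm high; origin under its middle; x axis from door to back, y to its left seen from the front, z up. The door's front face lies at x = -62 mm, turned to the robot's right. A room drawer unit left of the robot's base (open drawer 0.18 m from the base axis, 0.2 m high) stops some arms' shoulders from turning left.
- door (a joint): angle of the door about its upright hinge on the right (cabinet's -y) edge, rad: 0 shut, grows as the free left edge swings out to the front (anticlockwise seen from above), end of travel 1.75. Friction hinge: it stays where it is left. Latched, it has up to 0.03 rad of play. The pawl is past the strike from 0.3 rad on; let go earlier and it may catch again.
- paddle (a joint): angle of the paddle about its level pivot, rad: 0 at rest (drooping 0.25 below level), grows as its edge is lifted; spring and drag take 3 to 12 N. Its hidden pawl clears the strike somewhere from 0.32 to 0.66, set differently each time; a rigid stop follows 0.06 to 0.15 beyond (travel without it 1.15). Forcing the stop, or pulling the door too early, loads the pawl; never over 25 N.
- paddle_edge (a point): centre of the paddle's rolled front edge, a level steel bar 14 mm thick, 36 mm long, parallel to the door (along the point's y axis). Pinch it over its two ends, from above or leaning up to 50 degrees out from the door; it turns between the fingers. 60 mm from the pivot, 108 mm from the hinge axis along the door, 69 mm in front of the door's face. Free space below.
- paddle_pivot (a point): point on the paddle's pivot axis, midway along it, 150 mm above the table, 16 mm in front of the plane of the hinge axis and 108 mm from that axis along the door. Its y axis lies along the door, from hinge to free edge. Black bezel and cheeks round it are 58 mm wide and reach 23 mm out from the hinge plane.
- door_hinge (a point): point on the door's upright hinge axis, 150 mm above the table, at the height of the paddle's pivot
- door_free_edge (a point): top corner of the door panel at its free edge, 190 mm above the table, on the mid-plane of the 10 mm thick panel and 155 mm from the hinge axis
- stamp_on_top: square wooden stamp block 50 x 52 x 27 mm standing on the cabinet's top; leave alone; origin at the centre of its underside
- frost_pot: small lidded pot, 50 mm wide, 38 mm high, loose on the table to the left of the cabinet; leave alone; origin at its underside
- tape: roll of masking tape, 104 mm wide, 25 mm high, lying loose well to the left of the cabinet; leave alone; origin at its underside
- vial: small clear glass vial, 24 mm wide, 44 mm high, standing loose on the table left of the cabinet; leave alone; origin at its underside
- strike: hidden strike inside the cabinet behind the paddle, on which the pawl acts: a cross pin that holds the pawl and a stop plate below it. Out of sight and out of reach; its setting is found only by feel at the paddle: 10 N at the paddle's edge beyond the spring is some 14 to 18 N on the pawl.

How it is judged (in metres and radians):
On the way, in this order (a step that is already met when the one before it is completed fails the run):
1. the paddle is lifted while the door is still shut (value of joint paddle above 0.28 rad and value of joint door below 0.06 rad), for 0.05 s.
2. the door has swung clear of the strike (value of joint door above 0.35 rad), for 0.1 s.
At the end, for the whole second after the job is handed in: The door stands still, open by more than 1.0 rad (57 degrees), and the paddle has been let go and is back down (below 0.08 rad) (value of joint door above 1 rad and velocity of joint door between -0.03 and 0.03 rad/s and value of joint paddle below 0.08 rad); the robot touches nothing.
It fails at once if the pawl is forced against its strike or stop (more than 25 N) (contact force between paddle and strike above 25 N).
It fails at once if the door is flung (faster than 1.5 rad/s) (velocity of joint door above 1.5 rad/s).
It fails at once if one of the loose bystanders is moved by more than 15 mm (distance of any of stamp_on_top, frost_pot, tape, vial from where it was at the start of the episode above 0.015 m).
It also fails if it takes over 64 s, if anything falls off the work surface, if the arm or the gripper's body presses on something with over 40 N, if the wrist force passes 120 N, or if a joint passes its speed limit or range.

### The arm

A 7-joint arm with a two-finger parallel gripper is mounted at the origin on the work surface; the furniture and walls round the work are solid. World frame = base frame: x ahead of the robot, y to its left, z up, the work surface at z = 0. Lengths are in m, angles in degrees, forces in N, time in s.
With the tool pointing down it reaches from about 0.425 to 0.825 m from the base axis. Payload 3.6 kg.
Tool frame: the origin (TCP) lies midway between the tips of the shut fingers; the grasp point (between the pads) lies r.pinch_z behind it (r.pinch_z is the distance from the TCP to the grasp point, in m); z points along the fingers, x is the direction in which the jaws open and shut, and the axes are right-handed (so a half turn about z gives the same grasp; the last joint's range is limited). The gripper opens to 93 mm and grips with 3 to 60 N. Pads are 15 mm wide; open, the fingers measure 128 mm over their backs; the gripper's body (75 mm by 188 mm) begins 65 mm behind the grasp point.
Start: joints at [-77.664, 35.231, -0.722, 81.555, 0.464, 63.22, -2.315], TCP at [0.156, 0.631, 0.219] pointing down, gripper open.
Joint ranges: [-178.69, 178.69], [-17.37, 117.87], [-77.05, 75.6], [15.02, 138.74], [-78.02, 258.01], [0.78, 113.62], [-162.83, 162.83]. Speed limits (degrees/s): [159.86, 159.86, 180, 180, 180, 180, 180].

### API

Orientations are given as [roll, pitch, yaw] about the fixed x, y, z axes, in that order (R = Rz(yaw) Ry(pitch) Rx(roll)).
In Python, from plant import r gives the robot as it stands.
- The arm moves only by the shell command python3 -m pendant 'ROWS' [FORCE]. ROWS is JSON, one flat list of numbers, 7 for each row, row after row: the shift along the tool's x, y, z in cm, then the turn, a rotation vector about the tool's x, y, z in rad, then the finger opening in cm, from 0 to 9.3. A call has 1 to 12 rows; each row shifts and turns the commanded pose from where the row before left it, along the tool's axes as they then stand; what a row does not reach is not made up. A row lasts 1/12 s, in which the tool goes at most 41.7 mm and 7.16 degrees, less where a joint would pass 70% of its speed; a pose out of reach is approached as far as the arm can. A call is refused whole if a number of a shift passes 4.17 or a number of a turn 0.125, either way. A call with a gripper value outside its range is refused whole. The fingers move at their own pace and stop on an object; FORCE is the grip in N (left out, the last holds). Time passes only in rows, so rows that do not move let the fingers close. It gives the time, the measured TCP pose, the force and the opening at its end, in the units of the state.
- r.sense(): the state, without advancing time (a new reading comes with each control period).
- r.capture(name): name is "side" or "top" or "wrist"; returns (picture, depth): 420x560x3 uint8, blue, green, red; 420x560 float32, m along the optical axis (not along the pixel's ray), 0 where there is no reading.
- r.get_calibration(name): a dict with "fx", "fy", "cx", "cy" (pixels), "k1" (the pictures are not rectified: a ray, as slopes to the right and down, at radius r is drawn at 1 + k1 r^2 times it, then the intrinsics apply), "R" (3x3) and "t" (3): a world point X has camera coordinates R X + t; the wrist camera has in their place "T_tool_cam" (4x4, takes a point from camera to tool coordinates, whose origin is the TCP and whose axes are the tool frame's). Camera axes: x right, y down, z forward; pixel columns grow to the right and rows downward; lengths in m; the calibration is good to about 2 mm. A picture is of the moment at which its call begins: read the wrist's pose just before it. get_calibration takes no time and is no camera call.
- r.hand_in(): hands the job in, once; it reports no verdict.
Trained networks look in the newest picture that a camera, given by its name, has taken for a name from the list of things; names that differ only in an ending like _2 or _b are one class to them, and where a whole thing is asked for, a point or a joint stands for the part that bears it (a point fixed in the world has none). Each returns a list of dicts, best first, with "confidence" (0 to 1); they miss things now and then, are a little off and sometimes report something else, mostly with a low value. They report only what shows in the picture. A call takes as long as a camera call.
- r.recognise(name, camera): "bbox" ([left, top, width, height] as shares, 0 to 1, of the picture: columns of its width, rows of its height, round what is visible of it).
The state is a dict: "clock": time; "joints": joint angles; "joint_velocities": joint speeds; "joint_efforts": joint torques, N m; "tool_pos": TCP position; "tcp_rot": TCP orientation; "contact_force": force on the tool from outside, world axes, zero at the start; "wrist_torque": the same for the moment, N m; "gripper_width": finger opening in m.
Only numpy, scipy, OpenCV 4.12 (cv2) and the standard library are available. Lean on these libraries where they do the work, as an engineer would, in place of code of your own. Each camera call takes 0.05 s, during which the arm holds its last target. There are 200 camera calls.

## Working session

There is one attempt and no reset: what is moved stays moved. The work goes in short steps, Python scripts to look and compute and a shell command to move; the robot and the scene stay as the last step left them, time stands still between calls to the robot, and variables do not carry over. Pictures are saved under pics/ and viewed, about 8 in all and at most 12, crops included, and the job is handed in when it is done.

```bash
ls; mkdir -p pics
cat > h.py <<'E'
import numpy as np,cv2
from plant import r
from scipy.spatial.transform import Rotation as Ro
def tool():
    s=r.sense(); return Ro.from_euler('xyz',s['tcp_rot'],degrees=True).as_matrix(),np.array(s['tool_pos'])
def world(cam,uv,d,pose=None):
    c=r.get_calibration(cam); uv=np.atleast_2d(np.array(uv,float))
    x=np.stack([(uv[:,0]-c['cx'])/c['fx'],(uv[:,1]-c['cy'])/c['fy']],1); y=x.copy()
    for _ in range(10): y=x/(1+c['k1']*(y**2).sum(1,keepdims=True))
    P=np.c_[y,np.ones(len(y))]*np.reshape(d,(-1,1))
    if cam=='wrist':
        T=np.array(c['T_tool_cam']); R,p=pose; return (P@T[:3,:3].T+T[:3,3])@R.T+p
    return (P-np.array(c['t']))@np.array(c['R'])
E
python3 - <<'E'
from h import *
print(r.sense(),r.pinch_z)
for c in('side','top'):
    im,d=r.capture(c); cv2.imwrite(f'pics/{c}0.png',im); np.save(f'{c}0.npy',d)
    k=r.get_calibration(c); print(c,-np.array(k['R']).T@k['t'],np.array(k['R'])[2])
    for n in('cabinet','paddle_edge','paddle','door','door_free_edge','stamp_on_top','frost_pot','tape','vial'):
        for o in r.recognise(n,c)[:2]:
            b=np.array(o['bbox'])*[560,420,560,420]; u=b[:2]+b[2:]/2; dd=d[int(u[1]),int(u[0])]
            print(n,round(o['confidence'],2),b.round(),world(c,u,dd).round(3))
E
```

```text
pics
{'clock': 0.0, 'joints': array([-77.66406478,  35.28883867,  -0.72317978,  81.63948351,
         0.46778462,  63.2200721 ,  -2.3141669 ]), 'joint_velocities': array([ 0.01984007, -0.03176197, -0.04504416, -0.05339452, -0.04588337,
       -0.06932886, -0.06161186]), 'joint_efforts': array([-5.13095201e-04, -4.58932436e+01,  2.08684159e-01, -1.65748519e+01,
       -6.11889898e-02,  2.03175482e-02,  2.21580358e-04]), 'tool_pos': array([0.15546264, 0.63032648, 0.21749648]), 'tcp_rot': array([1.79994824e+02, 1.45378118e-01, 7.61520289e+01]), 'contact_force': array([ 0.01262078, -0.00187657,  0.14734467]), 'wrist_torque': array([0.00693959, 0.03426809, 0.00039088]), 'gripper_width': 0.09291492583681384} 0.0188
side [0.33654115 0.6946606  0.72395391] [ 0.19151906 -0.75650745 -0.62531346]
cabinet 0.78 [250. 130.  88.  94.] [[ 0.504 -0.114  0.153]]
paddle 0.43 [318. 148.  16.   8.] [[ 0.45  -0.257  0.144]]
paddle 0.39 [262. 122.  24.  22.] [[ 0.568 -0.189  0.222]]
door 0.55 [322. 150.  11.   6.] [[ 0.445 -0.259  0.142]]
door_free_edge 0.78 [318. 147.  17.  58.] [[ 0.577 -1.44  -0.741]]
d
[... 275 characters left out ...]
[[0.422 0.079 0.032]]
top [ 0.40042424 -0.03660485  1.2150026 ] [ 0.09514475  0.00781829 -0.99543275]
cabinet 0.76 [317. 146.  90. 105.] [[ 0.527 -0.193  0.195]]
paddle_edge 0.98 [368. 219.  35.  34.] [[ 0.456 -0.247  0.144]]
paddle 0.8 [372. 217.  32.  33.] [[ 0.461 -0.252  0.145]]
door 0.67 [345. 173.  62.  78.] [[ 0.5   -0.222  0.19 ]]
stamp_on_top 0.7 [356. 161.  26.  27.] [[ 0.568 -0.205  0.219]]
stamp_on_top 0.61 [313. 144.  94. 107.] [[ 0.528 -0.191  0.197]]
frost_pot 0.91 [190. 185.  22.  23.] [[0.555 0.139 0.035]]
frost_pot 0.64 [316. 144.  89. 109.] [[ 0.525 -0.191  0.195]]
tape 0.7 [129. 208.  47.  44.] [[ 0.483  0.254 -0.001]]
vial 0.49 [227. 250.  11.  11.] [[0.424 0.07  0.011]]
```

Run:
```python
from h import *
d=np.load('top0.npy'); v,u=np.mgrid[120:290,290:440]
v,u=v.ravel(),u.ravel(); W=world('top',np.c_[u,v],d[v,u])
m=(W[:,2]>.18)&(W[:,2]<.205); q=W[m]; print(m.sum(),np.median(q[:,2]))
rc=cv2.minAreaRect(q[:,:2].astype(np.float32)); print(rc,cv2.boxPoints(rc))
# paddle points
m=(W[:,2]>.10)&(W[:,2]<.178); p=W[m]; uv=np.c_[u,v][m]
for a,b in zip(uv[::6],p[::6].round(3)): print(a,b,end=';')
im=cv2.imread('pics/top0.png')[120:290,290:440]; a=cv2.resize(im,None,fx=3,fy=3,interpolation=cv2.INTER_CUBIC)
s=cv2.imread('pics/side0.png')[90:260,220:370]; s=cv2.resize(s,None,fx=2.6,fy=2.6)
o=np.zeros((510,800,3),np.uint8);o[:510,:450]=a;o[:442,450:450+350]=s[:,:350];cv2.imwrite('pics/c0.png',o)
```

```text
3358 0.194829710462113
((0.5401052236557007, -0.19829805195331573), (0.09577036648988724, 0.16271966695785522), 51.669193267822266) [[ 0.44658464 -0.1854018 ]
 [ 0.57422894 -0.2863207 ]
 [ 0.6336258  -0.2111943 ]
 [ 0.5059815  -0.11027542]]
[405 172] [ 0.58  -0.283  0.173];[405 174] [ 0.575 -0.282  0.176];[318 211] [ 0.506 -0.112  0.164];[317 212] [ 0.506 -0.112  0.138];[382 212] [ 0.502 -0.237  0.166];[320 213] [ 0.502 -0.116  0.159];[382 213] [ 0.5   -0.238  0.164];[321 214] [ 0.501 -0.119  0.155];[381 214] [ 0.498 -0.234  0.174];[321 215] [ 0.5   -0.12   0.142];[379 215] [ 0.496 -0.23   0.171];[319 216] [ 0.501 -0.118  0.105];[325 216] [ 0.496 -0.125  0.168];[381 216] [ 0.495 -0.237  0.157];[321 217] [ 0.498 -0.121  0.117];[327 217] [ 0.493 -0.129  0.174];[381 217] [ 0.493 -0.237  0.157];[323 218] [ 0.496 -0.125  0.121];[375 218] [ 0.49  -0.223  0.169];[381 218] [ 0.492 -0.237  0.153];[326 219] [ 0.492 -0.129  0.142];[376 219] [ 0.488 -0.224  0.171];[324 220] [ 0.493 -0.128  0.103];[330 220] [ 0.488 -0.135  0.164];[378 220] [ 0.488 -0.231  0.155];[327 221] [ 0.489 -0.133  0.126];[
[... 3454 characters left out ...]
7  0.135];[401 240] [ 0.448 -0.277  0.144];[386 241] [ 0.446 -0.248  0.142];[392 241] [ 0.446 -0.26   0.14 ];[398 241] [ 0.446 -0.271  0.145];[385 242] [ 0.444 -0.246  0.143];[391 242] [ 0.444 -0.258  0.141];[397 242] [ 0.444 -0.27   0.141];[386 243] [ 0.442 -0.248  0.141];[392 243] [ 0.442 -0.26   0.142];[398 243] [ 0.442 -0.272  0.14 ];[389 244] [ 0.44  -0.254  0.139];[395 244] [ 0.44  -0.266  0.142];[388 245] [ 0.438 -0.252  0.143];[394 245] [ 0.438 -0.264  0.141];[388 246] [ 0.436 -0.252  0.139];[394 246] [ 0.436 -0.264  0.141];[390 247] [ 0.434 -0.256  0.139];[396 247] [ 0.434 -0.267  0.143];[393 248] [ 0.432 -0.261  0.143];[392 249] [ 0.43 -0.26  0.14];[393 250] [ 0.428 -0.261  0.144];
```

View pics/c0.png

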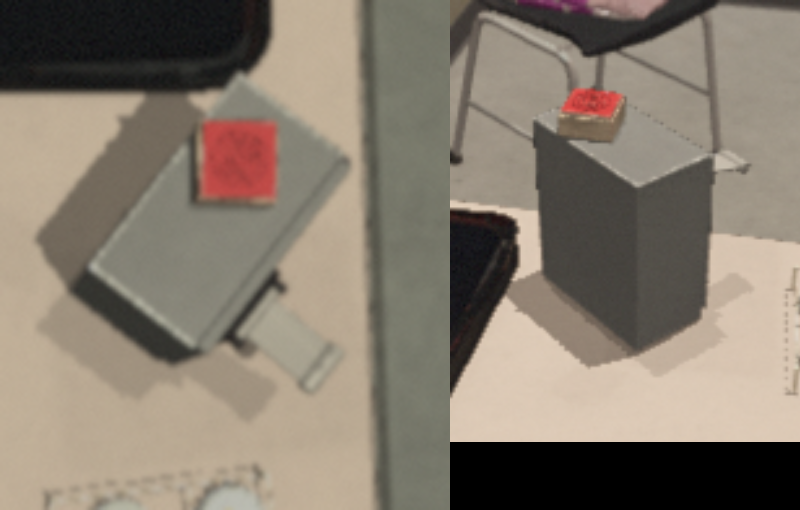

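View pics/side0.png

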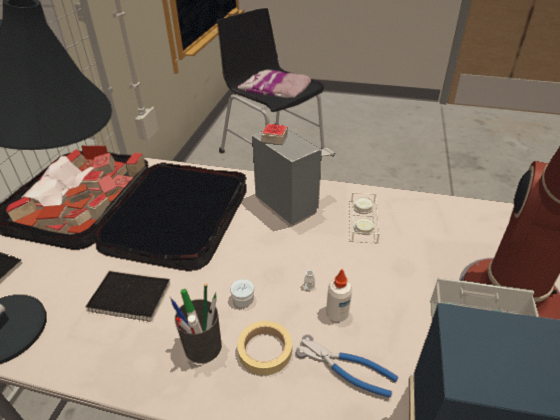

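View pics/top0.png

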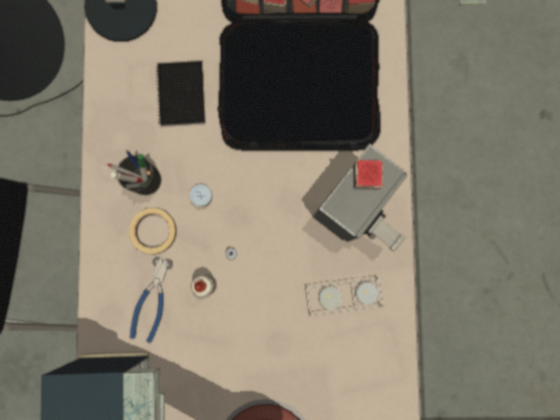

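Run:
```python
from h import *
d=np.load('top0.npy'); v,u=np.mgrid[0:420:3,0:560:3]
v,u=v.ravel(),u.ravel(); W=world('top',np.c_[u,v],d[v,u])
m=(W[:,2]>.12)&(d[v,u]>0)
H,xe,ye=np.histogram2d(W[m,0],W[m,1],bins=[np.arange(-.2,1.1,.1),np.arange(-.6,1,.1)])
for i in range(len(xe)-1):
  print(round(xe[i],1),[round(float(max(W[m&(W[:,0]>=xe[i])&(W[:,0]<xe[i+1])&(W[:,1]>=y)&(W[:,1]<y+.1),2],default=0)),2) for y in ye[:-1]])
```

```text
-0.2 [0.0, 0.0, 0.0, 0.0, 0.0, 0.0, 0.0, 0.0, 0.0, 0.0, 0.0, 0.0, 0.0, 0.0, 0.0]
-0.1 [0.0, 0.0, 0.0, 0.0, 0.0, 0.0, 0.0, 0.0, 0.0, 0.0, 0.0, 0.0, 0.0, 0.0, 0.0]
0.0 [0.0, 0.0, 0.0, 0.0, 0.0, 0.0, 0.0, 0.0, 0.0, 0.0, 0.0, 0.0, 0.0, 0.0, 0.0]
0.1 [0.0, 0.0, 0.0, 0.0, 0.0, 0.0, 0.0, 0.22, 0.23, 0.22, 0.0, 0.0, 0.0, 0.0, 0.0]
0.2 [0.0, 0.0, 0.0, 0.0, 0.0, 0.0, 0.0, 0.22, 0.22, 0.22, 0.13, 0.0, 0.0, 0.0, 0.0]
0.3 [0.0, 0.0, 0.0, 0.0, 0.0, 0.0, 0.0, 0.13, 0.0, 0.0, 0.0, 0.0, 0.0, 0.0, 0.0]
0.4 [0.0, 0.0, 0.0, 0.2, 0.2, 0.0, 0.0, 0.0, 0.0, 0.0, 0.0, 0.0, 0.0, 0.0, 0.0]
0.5 [0.0, 0.0, 0.0, 0.23, 0.23, 0.0, 0.0, 0.0, 0.14, 0.14, 0.0, 0.0, 0.0, 0.0, 0.0]
0.6 [0.0, 0.0, 0.0, 0.2, 0.2, 0.0, 0.0, 0.0, 0.59, 0.59, 0.0, 0.0, 0.0, 0.0, 0.0]
0.7 [0.0, 0.0, 0.0, 0.0, 0.0, 0.0, 0.0, 0.0, 0.59, 0.59, 0.0, 0.0, 0.0, 0.0, 0.0]
0.8 [0.0, 0.0, 0.0, 0.0, 0.0, 0.0, 0.0, 0.0, 0.0, 0.0, 0.0, 0.0, 0.0, 0.0, 0.0]
0.9 [0.0, 0.0, 0.0, 0.0, 0.0, 0.0, 0.0, 0.0, 0.0, 0.0, 0.0, 0.0, 0.0, 0.0, 0.0]
```

Run:
```python
from h import *
for c in('top','side'):
  d=np.load(c+'0.npy'); v,u=np.mgrid[0:420:2,0:560:2]
  v,u=v.ravel(),u.ravel(); W=world(c,np.c_[u,v],d[v,u]); ok=d[v,u]>0
  for z in np.arange(.2,.8,.05):
    m=ok&(W[:,2]>z)&(W[:,2]<z+.05)&(W[:,0]>.3)&(W[:,1]>-.1)&(W[:,0]<1.2)&(W[:,1]<.7)
    if m.sum(): print(c,round(z,2),m.sum(),W[m].min(0).round(2),W[m].max(0).round(2))
```

```text
top 0.45 7 [0.63 0.3  0.5 ] [0.64 0.34 0.5 ]
top 0.5 887 [0.63 0.25 0.5 ] [0.76 0.34 0.55]
top 0.55 534 [0.65 0.27 0.55] [0.75 0.32 0.59]
side 0.45 7 [0.63 0.31 0.5 ] [0.63 0.35 0.5 ]
side 0.5 1412 [0.63 0.27 0.5 ] [0.7  0.41 0.55]
side 0.55 1038 [0.65 0.3  0.55] [0.7  0.38 0.6 ]
side 0.6 458 [0.66 0.31 0.6 ] [0.72 0.36 0.63]
```

```bash
python3 -m pendant '[-4,0,-2.5,0,0,0,9.3, -4,0,-2.5,0,0,0,9.3, -4,0,-2.5,0,0,0,9.3, -4,0,-2,0,0,0,9.3]'
```

```text
clock: 1.33
tool_pos: [0.1211, 0.4911, 0.3045]
tcp_rot: [-180.0, -0.1, 76.1]
contact_force: [0.0, -0.6, 0.4]
gripper_width: 0.0932
```

```bash
python3 -m pendant '[0,3.5,0,0,0,0.07,9.3, 0,3.5,0,0,0,0.07,9.3, 0,3.5,0,0,0,0.07,9.3, 0,3.5,0,0,0,0.07,9.3, 0,3.5,0,0,0,0.07,9.3, 0,3.5,0,0,0,0.07,9.3, 0,3.5,0,0,0,0.07,9.3, 0,3.5,0,0,0,0.07,9.3, 0,3.5,0,0,0,0.07,9.3, 0,3.5,0,0,0,0.07,9.3, 0,3.5,0,0,0,0.07,9.3, 0,3.5,0,0,0,0.07,9.3]'
```

```text
clock: 2.33
tool_pos: [0.4528, 0.2516, 0.3037]
tcp_rot: [-180.0, -0.0, 27.8]
contact_force: [0.3, 0.4, -0.4]
gripper_width: 0.0928
```

```bash
python3 -m pendant '[0,3.5,0,0,0,0.07,9.3, 0,3.5,0,0,0,0.07,9.3, 0,3.5,0,0,0,0.07,9.3, 0,3.5,0,0,0,0.07,9.3, 0,3.5,0,0,0,0.07,9.3, 0,3.5,0,0,0,0.07,9.3, 0,3.5,0,0,0,0.07,9.3, 0,3.5,0,0,0,0.07,9.3, 0,3.5,0,0,0,0.07,9.3, 0,3.5,0,0,0,0.07,9.3, 0,3.5,0,0,0,0.07,9.3, 0,0,0,0,0,0.07,9.3]'
python3 - <<'E'
from h import *
t=tool();im,d=r.capture('wrist');cv2.imwrite('pics/w0.png',im);np.save('w0.npy',d);print(t,r.sense()['joints'])
for n in('paddle_edge','paddle','paddle_pivot'):
  for o in r.recognise(n,'wrist')[:2]:
    b=np.array(o['bbox'])*[560,420,560,420]; u=b[:2]+b[2:]/2; print(n,o['confidence'],b.round(),world('wrist',u,d[int(u[1]),int(u[0])],t))
E
```

```text
clock: 3.33
tool_pos: [0.5009, -0.1286, 0.3046]
tcp_rot: [179.7, -0.1, -21.1]
contact_force: [0.0, -0.6, -0.8]
gripper_width: 0.0928
(array([[ 9.33066080e-01, -3.59704771e-01,  4.10153351e-04],
       [-3.59696171e-01, -9.33050548e-01, -5.94469129e-03],
       [ 2.52102763e-03,  5.39925921e-03, -9.99982246e-01]]), array([ 0.50091081, -0.12863301,  0.30464777])) [-13.35526109  21.35314403  35.73908574  96.26722048 -13.27808785
  66.60927627   4.85588779]
paddle_edge 0.82 [261. 277.  38.  36.] [[ 0.45927761 -0.2552564   0.14172854]]
paddle 0.57 [260. 277.  38.  38.] [[ 0.45769407 -0.25493713  0.14247573]]
paddle_pivot 0.92 [259. 278.  38.  35.] [[ 0.45608215 -0.25300487  0.14261947]]
```

View pics/w0.png

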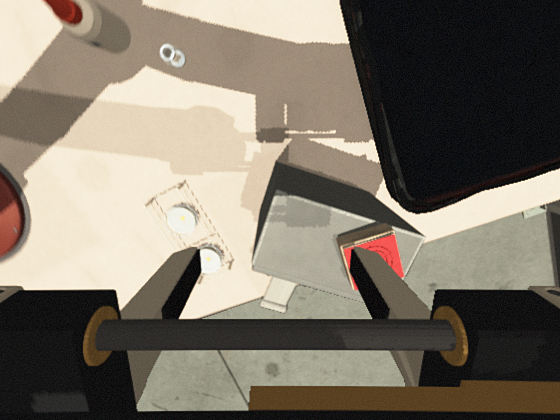

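```bash
cat > bar.py <<'E'
import sys
from h import *
n=np.array([-.62,-.785]); d2=np.array([-.785,.62])
def bar(name,box):
    t=tool(); im,d=r.capture('wrist'); cv2.imwrite(f'pics/{name}.png',im)
    u0,v0,u1,v1=box; v,u=np.mgrid[v0:v1,u0:u1]; v,u=v.ravel(),u.ravel()
    W=world('wrist',np.c_[u,v],d[v,u],t); ok=(d[v,u]>0)&(W[:,2]>.12)&(W[:,2]<.185)
    c=W[ok]; a=c[:,:2]@n; 
    e=c[a>np.percentile(a,99)-.012]
    p=e[:,:2]@d2; print('n',len(c),'max out',np.percentile(a,99),'along',np.percentile(p,[1,99]),'z',np.median(e[:,2]),np.percentile(e[:,2],[5,95]))
    k=n*(np.percentile(a,99)-.007)+d2*np.mean(np.percentile(p,[1,99]))
    print('bar centre',k)
    rc=cv2.minAreaRect(e[:,:2].astype(np.float32)); print(rc)
    R,q=t; g=np.r_[k,np.median(e[:,2])-.007]; print('tool-frame vec to bar (cm) from grasp pt',(R.T@(g-q)+[0,0,r.pinch_z])*100, r.sense()['joints'].round(1),r.sense()['tcp_rot'])
E
python3 - <<'E'
from bar import *
bar('w1',(245,290,310,320))
E
```

```text
n 735 max out -0.060968121217374015 along [-0.53296603 -0.497816  ] z 0.14034236722175453 [0.13710485 0.14258882]
bar centre [ 0.44672218 -0.26618745]
((0.44499170780181885, -0.2680095136165619), (0.014948573894798756, 0.035418298095464706), 51.86859893798828)
tool-frame vec to bar (cm) from grasp pt [-0.33893995 15.92126882 18.86851603] [-13.7  21.4  35.2  96.2 -13.3  66.6   5.2] [-1.79944136e+02  2.71447294e-02 -1.98381268e+01]
```

```bash
python3 -m pendant '[0.35,3.15,0,0,0,0.064,9.3, 0.35,3.15,0,0,0,0.064,9.3, 0.35,3.15,0,0,0,0.064,9.3, 0.35,3.15,0,0,0,0.064,9.3, 0.35,3.15,0,0,0,0.064,9.3, 0,0,3,0,0,0,9.3, 0,0,3,0,0,0,9.3, 0,0,2,0,0,0,9.3, 0,0,0,0,0,0,9.3]'
python3 - <<'E'
from bar import *
bar('w2',(180,200,400,400))
print([ (o['confidence'],np.array(o['bbox'])*[560,420,560,420]) for o in r.recognise('paddle_edge','wrist')[:1]])
E
```

```text
clock: 4.33
tool_pos: [0.4457, -0.2628, 0.2195]
tcp_rot: [180.0, 0.5, -38.2]
contact_force: [0.1, -0.1, -0.5]
gripper_width: 0.0928
n 1228 max out -0.058037231117168187 along [-0.53305967 -0.49848028] z 0.14116980242286375 [0.13852388 0.14252533]
bar centre [ 0.44520251 -0.26872316]
((0.44407767057418823, -0.269728422164917), (0.012865711003541946, 0.03502460941672325), 51.680885314941406)
tool-frame vec to bar (cm) from grasp pt [ 0.40761906  0.48785677 10.41367797] [  2.3  27.4  38.8 103.4 -20.2  56.6  11.2] [179.98961442   0.28469329 -38.23057502]
[(0.61, array([255.976, 160.902,  52.976,  71.694]))]
```

View pics/w2.png

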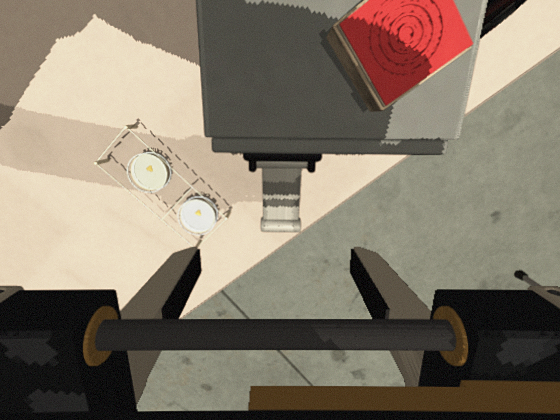

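```bash
python3 -m pendant '[0.4,0.55,2,0,0,0,9.3, 0,0,3,0,0,0,9.3, 0,0,3,0,0,0,9.3, 0,0,2.2,0,0,0,9.3, 0,0,0,0,0,0,9.3, 0,0,0,0,0,0,9.3]'
python3 -c "
from h import *
print(r.sense()['joints'].round(1))"
```

```text
clock: 4.93
tool_pos: [0.4477, -0.2734, 0.1225]
tcp_rot: [-180.0, -0.1, -38.4]
contact_force: [0.5, -0.7, 1.1]
gripper_width: 0.0934
[  7.3  34.8  33.5 109.6 -27.2  43.6  17.9]
```

```bash
python3 -m pendant '[0,0,0,0,0,0,5, 0,0,0,0,0,0,4, 0,0,0,0,0,0,3.4, 0,0,0,0,0,0,3.2, 0,0,0,0,0,0,3, 0,0,0,0,0,0,3, 0,0,0,0,0,0,3, 0,0,0,0,0,0,3]' 20
python3 - <<'E'
from h import *
s=r.sense();print(s['contact_force'],s['wrist_torque'],s['tool_pos'],s['gripper_width'])
im,d=r.capture('wrist');cv2.imwrite('pics/w3.png',im)
E
```

```text
clock: 5.6
tool_pos: [0.4466, -0.2733, 0.1216]
tcp_rot: [180.0, 0.0, -38.4]
contact_force: [0.1, -0.2, 1.0]
gripper_width: 0.0448
[ 0.0863882  -0.24942296  0.99881719] [-0.06165776  0.08733096 -0.01638937] [ 0.44655637 -0.27329602  0.12158314] 0.04478770654004538
```

View pics/w3.png

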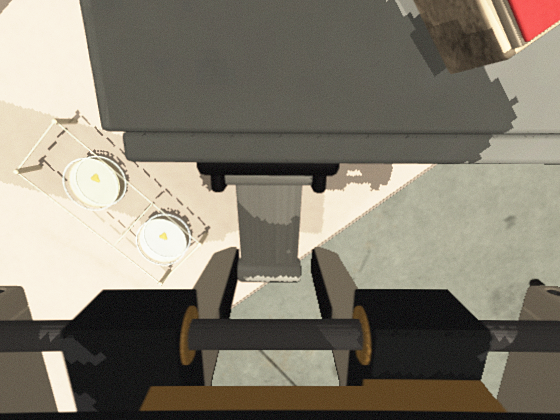

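```bash
python3 -m pendant '[-0.35,-0.1,0.4,0,0,0,4.6, 0,0,0,0,0,0,4.2, 0,0,0,0,0,0,3.8, 0,0,0,0,0,0,3.4, 0,0,0,0,0,0,3, 0,0,0,0,0,0,2.8, 0,0,0,0,0,0,2.8, 0,0,0,0,0,0,2.8]' 15
python3 - <<'E'
from h import *
s=r.sense();print(s['contact_force'],s['wrist_torque'],s['tool_pos'],s['gripper_width'])
E
```

```text
clock: 6.32
tool_pos: [0.4447, -0.2704, 0.1175]
tcp_rot: [180.0, -0.0, -38.4]
contact_force: [0.2, -1.2, -1.0]
gripper_width: 0.0358
[ 0.23734746 -1.15493913 -0.98601612] [-0.16711976  0.01989758 -0.0181243 ] [ 0.44469238 -0.27040404  0.11752754] 0.035810613689689595
```

```bash
cat > f.py <<'E'
from h import *
s=r.sense(); R,q=tool(); g=q-R[:,2]*r.pinch_z
y=np.array([-.62,-.785])@(g[:2]-np.array([.4447,-.2704])); z=g[2]-.1363
th=.25+np.arctan2(z*1-.0148,.0581+y)
print('out mm %.1f up mm %.1f theta %.3f'%(y*1000,z*1000,th),'F tool',(R.T@s['contact_force']).round(1),'tq',s['wrist_torque'].round(2),'w',s['gripper_width'],s['clock'],s['joints'].round(0))
E
python3 -m pendant '[0,0.06,-0.3,0,0,0,2.8, 0,0.06,-0.3,0,0,0,2.8, 0,0.03,-0.3,0,0,0,2.8, 0,0.03,-0.3,0,0,0,2.8, 0,0,0,0,0,0,2.8, 0,0,0,0,0,0,2.8]' 25; python3 f.py
python3 -m pendant '[0,0,-0.24,0,0,0,2.8, 0,0,-0.24,0,0,0,2.8, 0,0,0,0,0,0,2.8, 0,0,0,0,0,0,2.8]'; python3 f.py
```

```text
clock: 6.82
tool_pos: [0.4435, -0.2718, 0.1298]
tcp_rot: [-180.0, -0.0, -38.4]
contact_force: [1.5, -0.7, -4.4]
gripper_width: 0.0358
out mm 1.8 up mm 12.3 theta 0.208 F tool [ 1.6 -0.3  4.4] tq [-0.26 -0.23 -0.01] w 0.03581354401389284 6.8167 [  7.  34.  34. 110. -27.  44.  18.]
clock: 7.15
tool_pos: [0.4434, -0.2718, 0.1345]
tcp_rot: [180.0, -0.0, -38.4]
contact_force: [1.5, -1.5, -5.4]
gripper_width: 0.0356
out mm 1.9 up mm 17.0 theta 0.286 F tool [2.1 0.2 5.4] tq [-0.39 -0.24 -0.  ] w 0.03556172167891214 7.15 [  7.  34.  34. 110. -26.  45.  17.]
```

```bash
python3 -m pendant '[0,-0.01,-0.15,0,0,0,2.8, 0,-0.01,-0.15,0,0,0,2.8, 0,0,0,0,0,0,2.8, 0,0,0,0,0,0,2.8]' >/dev/null; python3 f.py
python3 -m pendant '[0,-0.005,-0.08,0,0,0,2.8, 0,0,0,0,0,0,2.8, 0,0,0,0,0,0,2.8]'>/dev/null; python3 f.py
```

```text
out mm 1.8 up mm 19.9 theta 0.335 F tool [ 2.6 -0.5  5.7] tq [-0.45 -0.18 -0.05] w 0.035350630346813024 7.4833 [  7.  33.  35. 109. -26.  45.  17.]
out mm 1.7 up mm 20.7 theta 0.348 F tool [ 2.  -0.4  5.9] tq [-0.44 -0.21 -0.1 ] w 0.0356243280777353 7.7333 [  6.  33.  35. 109. -26.  45.  17.]
```

```bash
python3 -m pendant '[0,-0.01,-0.1,0,0,0,2.8, 0,0,0,0,0,0,2.8, 0,0,0,0,0,0,2.8]'>/dev/null; python3 f.py
```

```text
out mm 1.6 up mm 21.7 theta 0.364 F tool [2.3 0.1 6. ] tq [-0.51 -0.12 -0.06] w 0.03572916303300843 7.9833 [  6.  33.  35. 109. -26.  45.  17.]
```

```bash
python3 -m pendant '[0,-0.01,-0.1,0,0,0,2.8, 0,0,0,0,0,0,2.8, 0,0,0,0,0,0,2.8]'>/dev/null; python3 f.py
```

```text
out mm 1.6 up mm 22.7 theta 0.382 F tool [1.7 0.2 5.9] tq [-0.47 -0.14 -0.07] w 0.03563136083630979 8.2333 [  6.  33.  35. 109. -26.  46.  17.]
```

```bash
cat >> f.py <<'E'
import sys
sys.exit(int((R.T@s['contact_force'])[2]>8.2))
E
python3 -m pendant '[0,-0.01,-0.1,0,0,0,2.8, 0,0,0,0,0,0,2.8, 0,0,0,0,0,0,2.8]'>/dev/null; python3 f.py &&
python3 -m pendant '[0,-0.015,-0.1,0,0,0,2.8, 0,0,0,0,0,0,2.8, 0,0,0,0,0,0,2.8]'>/dev/null && python3 f.py &&
python3 -m pendant '[0,-0.015,-0.1,0,0,0,2.8, 0,0,0,0,0,0,2.8, 0,0,0,0,0,0,2.8]'>/dev/null && python3 f.py &&
python3 -m pendant '[0,-0.02,-0.1,0,0,0,2.8, 0,0,0,0,0,0,2.8, 0,0,0,0,0,0,2.8]'>/dev/null && python3 f.py &&
python3 -m pendant '[0,-0.02,-0.1,0,0,0,2.8, 0,0,0,0,0,0,2.8, 0,0,0,0,0,0,2.8]'>/dev/null && python3 f.py
```

```text
out mm 1.5 up mm 23.7 theta 0.399 F tool [3.  1.1 6.3] tq [-0.61 -0.13 -0.01] w 0.03550852382353546 8.4833 [  6.  33.  35. 109. -26.  46.  17.]
out mm 1.4 up mm 24.7 theta 0.415 F tool [ 1.8 -0.   6.3] tq [-0.6  -0.02 -0.08] w 0.03563896460386456 8.7333 [  6.  33.  35. 109. -26.  46.  17.]
out mm 1.3 up mm 25.7 theta 0.432 F tool [1.7 1.8 5.1] tq [-0.62  0.07 -0.  ] w 0.035685741504872484 8.9833 [  6.  33.  35. 109. -26.  46.  17.]
out mm 1.1 up mm 26.8 theta 0.449 F tool [3.1 0.8 4.9] tq [-0.73  0.14 -0.03] w 0.035870495881670544 9.2333 [  6.  33.  35. 109. -26.  46.  17.]
out mm 0.9 up mm 27.7 theta 0.465 F tool [1.2 2.6 6. ] tq [-0.81  0.22 -0.03] w 0.03577472730343874 9.4833 [  6.  33.  35. 109. -25.  46.  16.]
```

```bash
python3 -m pendant '[0,0,-0.1,0,0,0,2.8, 0,0,0,0,0,0,2.8, 0,0,0,0,0,0,2.8]'>/dev/null; python3 f.py &&
python3 -m pendant '[0,0,-0.1,0,0,0,2.8, 0,0,0,0,0,0,2.8, 0,0,0,0,0,0,2.8]'>/dev/null && python3 f.py &&
python3 -m pendant '[0,-0.01,-0.1,0,0,0,2.8, 0,0,0,0,0,0,2.8, 0,0,0,0,0,0,2.8]'>/dev/null && python3 f.py
```

```text
out mm 0.8 up mm 28.7 theta 0.482 F tool [2.  2.1 6. ] tq [-0.84  0.15 -0.06] w 0.03539492726914783 9.7333 [  6.  33.  35. 109. -25.  46.  16.]
out mm 0.6 up mm 29.7 theta 0.499 F tool [2.1 1.3 5.4] tq [-0.78  0.07 -0.06] w 0.03542724352273325 9.9833 [  6.  33.  35. 109. -25.  47.  16.]
out mm 0.4 up mm 30.7 theta 0.515 F tool [2.3 0.3 6.3] tq [-0.72  0.1  -0.02] w 0.03565570226575761 10.2333 [  6.  33.  35. 109. -25.  47.  16.]
```

```bash
python3 -m pendant '[0,-0.015,-0.1,0,0,0,2.8, 0,0,0,0,0,0,2.8, 0,0,0,0,0,0,2.8]'>/dev/null; python3 f.py &&
python3 -m pendant '[0,-0.02,-0.1,0,0,0,2.8, 0,0,0,0,0,0,2.8, 0,0,0,0,0,0,2.8]'>/dev/null && python3 f.py &&
python3 -m pendant '[0,-0.025,-0.1,0,0,0,2.8, 0,0,0,0,0,0,2.8, 0,0,0,0,0,0,2.8]'>/dev/null && python3 f.py &&
python3 -m pendant '[0,-0.025,-0.1,0,0,0,2.8, 0,0,0,0,0,0,2.8, 0,0,0,0,0,0,2.8]'>/dev/null && python3 f.py
```

```text
out mm 0.2 up mm 31.7 theta 0.532 F tool [1.7 1.  6.9] tq [-0.67  0.05 -0.02] w 0.0357084607613705 10.4833 [  6.  32.  35. 109. -25.  47.  16.]
out mm -0.0 up mm 32.7 theta 0.549 F tool [2.2 0.4 6. ] tq [-0.56  0.02  0.03] w 0.03568783492766851 10.7333 [  6.  32.  35. 109. -25.  47.  16.]
out mm -0.2 up mm 33.7 theta 0.565 F tool [1.7 0.6 7. ] tq [-0.61  0.02 -0.  ] w 0.035334205149801706 10.9833 [  6.  32.  35. 109. -25.  47.  16.]
out mm -0.5 up mm 34.7 theta 0.582 F tool [1.7 0.5 6.6] tq [-0.5  -0.04 -0.02] w 0.03566574543455676 11.2333 [  6.  32.  36. 108. -25.  47.  16.]
```

```bash
python3 -m pendant '[0,-0.025,-0.08,0,0,0,2.8, 0,0,0,0,0,0,2.8, 0,0,0,0,0,0,2.8]'>/dev/null; python3 f.py &&
python3 -m pendant '[0,-0.025,-0.08,0,0,0,2.8, 0,0,0,0,0,0,2.8, 0,0,0,0,0,0,2.8]'>/dev/null && python3 f.py &&
python3 -m pendant '[0,-0.025,-0.08,0,0,0,2.8, 0,0,0,0,0,0,2.8, 0,0,0,0,0,0,2.8]'>/dev/null && python3 f.py &&
python3 -m pendant '[0,-0.03,-0.08,0,0,0,2.8, 0,0,0,0,0,0,2.8, 0,0,0,0,0,0,2.8]'>/dev/null && python3 f.py &&
python3 -m pendant '[0,-0.03,-0.08,0,0,0,2.8, 0,0,0,0,0,0,2.8, 0,0,0,0,0,0,2.8]'>/dev/null && python3 f.py
```

```text
out mm -0.6 up mm 35.5 theta 0.596 F tool [1.5 1.  7.4] tq [-0.53  0.03 -0.05] w 0.03569962098704037 11.4833 [  6.  32.  36. 108. -25.  47.  16.]
out mm -0.8 up mm 36.3 theta 0.609 F tool [1.6 0.4 5.9] tq [-0.55  0.02 -0.07] w 0.03559114192389404 11.7333 [  5.  32.  36. 108. -25.  47.  16.]
out mm -1.1 up mm 37.1 theta 0.622 F tool [1.3 0.8 6.5] tq [-0.52 -0.01 -0.02] w 0.03600582368302925 11.9833 [  5.  32.  36. 108. -25.  48.  16.]
out mm -1.2 up mm 37.9 theta 0.636 F tool [2.3 1.8 5.7] tq [-0.65  0.13 -0.08] w 0.03556722724664854 12.2333 [  5.  32.  36. 108. -25.  48.  16.]
out mm -1.5 up mm 38.7 theta 0.649 F tool [0.6 1.1 7.9] tq [-0.64  0.08 -0.05] w 0.0359817836288273 12.4833 [  5.  32.  36. 108. -25.  48.  15.]
```

```bash
python3 -m pendant '[0,-0.03,-0.08,0,0,0,2.8, 0,0,0,0,0,0,2.8, 0,0,0,0,0,0,2.8]'>/dev/null; python3 f.py &&
python3 -m pendant '[0,-0.03,-0.08,0,0,0,2.8, 0,0,0,0,0,0,2.8, 0,0,0,0,0,0,2.8]'>/dev/null && python3 f.py &&
python3 -m pendant '[0,-0.035,-0.08,0,0,0,2.8, 0,0,0,0,0,0,2.8, 0,0,0,0,0,0,2.8]'>/dev/null && python3 f.py
```

```text
out mm -1.7 up mm 39.3 theta 0.660 F tool [2.3 1.4 9.3] tq [-0.91  0.03 -0.03] w 0.03560789320688734 12.7333 [  5.  32.  36. 108. -25.  48.  15.]
```

```bash
python3 -m pendant '[0,0,0,0,0,0,2.8]'>/dev/null; python3 f.py 
python3 -m pendant '[0,-0.015,-0.03,0,0,0,2.8, 0,0,0,0,0,0,2.8, 0,0,0,0,0,0,2.8]'>/dev/null; python3 f.py
```

```text
out mm -1.7 up mm 39.3 theta 0.660 F tool [2.8 2.1 9. ] tq [-0.9   0.04 -0.02] w 0.03573630114851233 12.8167 [  5.  32.  36. 108. -25.  48.  15.]
out mm -1.8 up mm 39.5 theta 0.664 F tool [ 2.9  3.4 11.6] tq [-1.03  0.13 -0.08] w 0.0356753256968739 13.0667 [  5.  32.  36. 108. -25.  48.  15.]
```

```bash
python3 -m pendant '[0,0.03,0.08,0,0,0,2.8, 0,0,0,0,0,0,2.8, 0,0,0,0,0,0,2.8]'>/dev/null; python3 f.py 
python3 -m pendant '[0.145,0.215,0,0,0,-0.02,2.8, 0.145,0.215,0,0,0,-0.02,2.8, 0,0,0,0,0,0,2.8]' ; python3 f.py
```

```text
out mm -1.7 up mm 39.2 theta 0.658 F tool [1.6 3.1 7.6] tq [-0.83  0.35 -0.09] w 0.03579608004643676 13.3167 [  5.  32.  36. 108. -25.  48.  15.]
clock: 13.57
tool_pos: [0.4452, -0.274, 0.1566]
tcp_rot: [-180.0, 0.0, -36.1]
contact_force: [-0.0, -1.4, -6.3]
gripper_width: 0.0354
out mm 2.6 up mm 39.1 theta 0.630 F tool [0.8 1.1 6.3] tq [-0.55  0.25 -0.1 ] w 0.03544657246533378 13.5667 [  6.  32.  35. 108. -24.  48.  18.]
```

```bash
python3 -m pendant '[0.145,0.215,0,0,0,-0.02,2.8, 0.145,0.215,0,0,0,-0.02,2.8, 0,0,0,0,0,0,2.8]' ; python3 f.py
```

```text
clock: 13.82
tool_pos: [0.445, -0.2795, 0.1565]
tcp_rot: [-180.0, 0.0, -33.8]
contact_force: [-0.9, -1.4, -6.5]
gripper_width: 0.0358
out mm 7.0 up mm 39.0 theta 0.606 F tool [0.  1.7 6.4] tq [-0.45  0.37 -0.04] w 0.035827138555144133 13.8167 [  7.  32.  34. 107. -24.  48.  20.]
```

```bash
python3 -m pendant '[0.295,0.426,0,0,0,-0.04,2.8, 0.295,0.426,0,0,0,-0.04,2.8, 0.295,0.426,0,0,0,-0.04,2.8, 0.295,0.426,0,0,0,-0.04,2.8, 0.295,0.426,0,0,0,-0.04,2.8, 0,0,0,0,0,0,2.8]' ; python3 f.py
```

```text
clock: 14.32
tool_pos: [0.4474, -0.3056, 0.1565]
tcp_rot: [180.0, 0.0, -22.3]
contact_force: [-0.9, -1.0, -5.3]
gripper_width: 0.0354
out mm 25.9 up mm 39.0 theta 0.530 F tool [-0.4  1.2  5.3] tq [-0.27  0.33  0.06] w 0.03541697760752069 14.3167 [ 12.  33.  31. 105. -21.  49.  31.]
```

```bash
python3 -m pendant '[0.295,0.426,0,0,0,-0.04,2.8, 0.295,0.426,0,0,0,-0.04,2.8, 0.295,0.426,0,0,0,-0.04,2.8, 0.295,0.426,0,0,0,-0.04,2.8, 0.295,0.426,0,0,0,-0.04,2.8, 0.295,0.426,0,0,0,-0.04,2.8, 0.295,0.426,0,0,0,-0.04,2.8, 0,0,0,0,0,0,2.8]' ; python3 f.py
```

```text
clock: 14.98
tool_pos: [0.4593, -0.3397, 0.1564]
tcp_rot: [180.0, 0.0, -6.3]
contact_force: [-0.6, -0.9, -5.6]
gripper_width: 0.0354
out mm 45.4 up mm 38.9 theta 0.479 F tool [-0.5  0.9  5.6] tq [-0.48  0.38  0.09] w 0.035435554645524336 14.9833 [ 18.  34.  26. 100. -18.  50.  46.]
```

```bash
python3 -m pendant '[0.295,0.426,0,0,0,-0.04,2.8, 0.295,0.426,0,0,0,-0.04,2.8, 0.295,0.426,0,0,0,-0.04,2.8, 0.295,0.426,0,0,0,-0.04,2.8, 0.295,0.426,0,0,0,-0.04,2.8, 0.295,0.426,0,0,0,-0.04,2.8, 0.295,0.426,0,0,0,-0.04,2.8, 0.295,0.426,0,0,0,-0.04,2.8, 0,0,0,0,0,0,2.8]' ; python3 f.py
```

```text
clock: 15.73
tool_pos: [0.4838, -0.3731, 0.1564]
tcp_rot: [179.9, 0.1, 12.0]
contact_force: [-1.4, -2.6, -4.9]
gripper_width: 0.0359
out mm 56.4 up mm 38.9 theta 0.457 F tool [-1.9  2.3  4.9] tq [-0.59  0.37  0.04] w 0.035933833081398775 15.7333 [ 23.  37.  20.  93. -15.  53.  61.]
```

```bash
python3 -m pendant '[0.295,0.426,0,0,0,-0.04,2.8, 0.295,0.426,0,0,0,-0.04,2.8, 0.295,0.426,0,0,0,-0.04,2.8, 0.295,0.426,0,0,0,-0.04,2.8, 0.295,0.426,0,0,0,-0.04,2.8, 0.295,0.426,0,0,0,-0.04,2.8, 0.295,0.426,0,0,0,-0.04,2.8, 0.295,0.426,0,0,0,-0.04,2.8, 0,0,0,0,0,0,2.8]' ; python3 f.py
```

```text
clock: 16.48
tool_pos: [0.5175, -0.3971, 0.1564]
tcp_rot: [179.9, 0.1, 30.3]
contact_force: [-1.6, -2.4, -4.8]
gripper_width: 0.0361
out mm 54.3 up mm 38.9 theta 0.461 F tool [-2.5  1.2  4.8] tq [-0.79  0.24  0.05] w 0.03614325708522114 16.4833 [ 27.  39.  15.  86. -11.  56.  75.]
```

```bash
python3 -m pendant '[0,0.13,0.35,0,0,0,2.8, 0,0.11,0.34,0,0,0,2.8, 0,0.09,0.35,0,0,0,2.8, 0,0.07,0.35,0,0,0,2.8, 0,0.05,0.36,0,0,0,2.8, 0,0.03,0.36,0,0,0,2.8, 0,0,0.38,0,0,0,2.8, 0,-0.02,0.4,0,0,0,2.8, 0,-0.06,0.4,0,0,0,2.8, 0,-0.05,0.3,0,0,0,2.8, 0,-0.06,0.25,0,0,0,2.8, 0,0,0,0,0,0,2.8]' ; python3 f.py
```

```text
clock: 17.48
tool_pos: [0.5242, -0.4008, 0.1246]
tcp_rot: [179.3, -0.4, 30.4]
contact_force: [-1.1, 1.7, 19.6]
gripper_width: 0.0356
out mm 53.1 up mm 7.1 theta 0.181 F tool [  0.1  -1.8 -19.6] tq [0.5  0.28 0.21] w 0.03561251166870828 17.4833 [ 28.  42.  14.  87. -12.  52.  76.]
```

```bash
python3 -m pendant '[0,0,0,0,0,0,4, 0,0,0,0,0,0,5, 0,0,0,0,0,0,6, 0,0,0,0,0,0,7, 0,0,0,0,0,0,7, 0,0,0,0,0,0,7]' ; python3 f.py
python3 -m pendant '[0,0,-1,0,0,0,7, 0,0,-2,0,0,0,7, 0,0,-3,0,0,0,7, 0,0,-4,0,0,0,7, 0,0,-4,0,0,0,7, 0,0,0,0,0,0,7]'
python3 - <<'E'
from h import *
for c in('wrist','top'):
  t=tool();im,d=r.capture(c);cv2.imwrite(f'pics/{c}9.png',im);np.save(c+'9.npy',d)
  for n in('paddle_edge','stamp_on_top','frost_pot','tape','vial'):
    for o in r.recognise(n,c)[:1]:
      b=np.array(o['bbox'])*[560,420,560,420]; u=b[:2]+b[2:]/2; print(c,n,round(o['confidence'],2),b.round(),world(c,u,d[int(u[1]),int(u[0])],t).round(3))
E
```

```text
clock: 17.98
tool_pos: [0.5189, -0.3985, 0.1173]
tcp_rot: [-179.9, 0.0, 30.3]
contact_force: [0.1, 1.1, 0.1]
gripper_width: 0.0676
out mm 54.6 up mm -0.2 theta 0.118 F tool [ 0.6 -0.9 -0.1] tq [-0.02  0.05  0.02] w 0.06761654796949246 17.9833 [ 28.  42.  14.  88. -12.  52.  76.]
clock: 18.48
tool_pos: [0.5223, -0.4023, 0.2684]
tcp_rot: [179.0, -0.4, 30.3]
contact_force: [-0.7, -1.1, 2.0]
gripper_width: 0.0703
wrist paddle_edge 0.92 [252.  90.  43. 117.] [[ 0.493 -0.354  0.155]]
wrist stamp_on_top 0.88 [429.   2. 129.  76.] [[ 0.576 -0.22   0.222]]
top paddle_edge 0.66 [419. 195.  50.  40.] [[ 0.497 -0.364  0.147]]
top stamp_on_top 0.77 [355. 157.  27.  33.] [[ 0.4   -0.037  1.215]]
top frost_pot 0.8 [188. 185.  24.  26.] [[0.551 0.139 0.037]]
top tape 0.93 [127. 204.  51.  49.] [[0.488 0.254 0.002]]
```

View pics/wrist9.png

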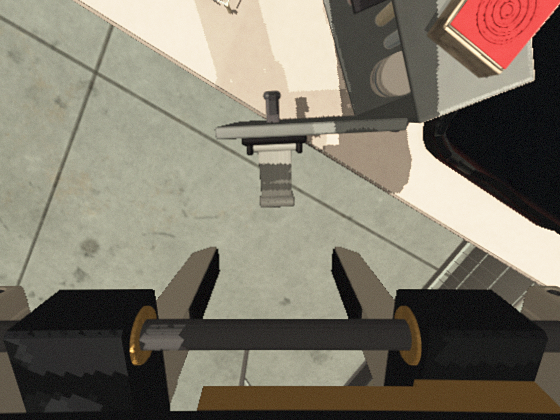

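Run:
```python
from h import *
d=np.load('wrist9.npy'); t=tool()
def cl(u0,v0,u1,v1,lo,hi):
    v,u=np.mgrid[v0:v1,u0:u1]; v,u=v.ravel(),u.ravel(); W=world('wrist',np.c_[u,v],d[v,u],t)
    return W[(d[v,u]>0)&(W[:,2]>lo)&(W[:,2]<hi)]
D=cl(210,110,410,145,.182,.2); 
vx=cv2.fitLine(D[:,:2].astype(np.float32),cv2.DIST_HUBER,0,.01,.01).ravel(); a=np.degrees(np.arctan2(vx[1],vx[0]))
print('door line deg',a,'opened',(a+38.3),len(D))
B=cl(262,194,293,206,.1,.185); print('bar top z',np.median(B[:,2]),B.mean(0)); print(r.sense()['contact_force'],r.sense()['joint_velocities'].round(2))
```

```text
door line deg 29.801409 opened 68.10141 4
bar top z 0.12998807632290044 [ 0.51826891 -0.39245009  0.12978431]
[-0.44818505  0.49370014 -0.56799763] [-0.   -0.12 -0.   -0.2  -0.06  0.03  0.08]
```

```bash
python3 -m pendant '[0,0,0,0,0,0,7, 0,0,0,0,0,0,7, 0,0,0,0,0,0,7]'
python3 - <<'E'
from h import *
t=tool();_,d=r.capture('wrist')
def cl(u0,v0,u1,v1,lo,hi):
    v,u=np.mgrid[v0:v1,u0:u1]; v,u=v.ravel(),u.ravel(); W=world('wrist',np.c_[u,v],d[v,u],t)
    return W[(d[v,u]>0)&(W[:,2]>lo)&(W[:,2]<hi)]
D=cl(210,110,410,150,.182,.2)
vx=cv2.fitLine(D[:,:2].astype(np.float32),cv2.DIST_HUBER,0,.01,.01).ravel(); a=np.degrees(np.arctan2(vx[1],vx[0]))
print('opened',a+38.3,len(D),np.median(D[:,2]))
B=cl(262,180,293,215,.1,.185); n=np.array([np.sin(np.radians(a)),-np.cos(np.radians(a))]); q=B[:,:2]@n
print('bar top z',np.median(B[q>np.percentile(q,99)-.012][:,2]))
im,_=r.capture('top')
for n in('vial','stamp_on_top'):
  print(n,[(round(o['confidence'],2),(np.array(o['bbox'])*[560,420,560,420]).round()) for o in r.recognise(n,'top')])
print(r.sense()['contact_force'])
E
```

```text
clock: 19.33
tool_pos: [0.5191, -0.3987, 0.258]
tcp_rot: [180.0, 0.0, 30.3]
contact_force: [-1.8, -0.4, 0.8]
gripper_width: 0.0702
opened 71.068665 2693 0.18961352418528443
bar top z 0.1407096496387839
vial [(0.41, array([225., 250.,  13.,  11.]))]
stamp_on_top [(0.9, array([358., 159.,  23.,  29.]))]
[ 0.6692714  -0.36178566  0.68515547]
```

Door is open about 70°, the paddle is back at its resting height, and nothing is touching the robot, so I am handing in.

```bash
python3 -c "
from plant import r
print(r.hand_in(), r.sense()['clock'])"
```

```text
the job is handed in; nothing more can be done
the job is handed in; nothing more can be done
```

The cabinet is open and I have handed the job in; the hand-in gave no verdict.

**What I did:** I pinched the paddle's edge bar from above and lifted it in steps of 1 mm or less. It met the inner stop at about 0.66 rad, where the lifting force rose from about 6.5 N to 11.6 N. I eased off slightly and swung the door open at about 0.5 rad/s. It showed no resistance at the latch. Then I lowered the paddle, let go and backed off upward.

**Last checks:**
- **Door:** it stands open by about 68–71°.
- **Paddle:** the top of its bar is at 0.141 m, the same as at the start, so it is back down.
- **Robot:** no contact, with measured forces under 1 N (sensor noise).
- **Bystanders:** the stamp, pot, tape and vial were found within a few mm of where they began. The network's confidence for the vial was only 0.41.

**What disagreed:**
- **Push on lowering:** the gripper briefly pressed down with about 20 N, because the bar had slipped roughly 7 mm in the fingers and the paddle reached its rest early. The door was already open about 1.2 rad, so the pawl was clear of the strike.
- **Paddle angle:** because of that slip, the true angle at the stop may be somewhat less than 0.66 rad.
- **First reading after release:** it gave the bar at 0.130 m, but the arm was still settling. The settled reading is the 0.141 m above.

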